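# Change the strip feed: push the selector lever through its gate

## Task

Set the strip feeder to the next job's feed: push the black-knobbed lever of the grey gearbox along the slots of its gate, out of the middle leg and fully home into the end of the outer slot beyond which the upright steel setting pin stands. Only push it, with shut fingers from outside - never bring the knob between the fingers - then draw clear, leaving the lever there; do not shift the loose things lying about.

Things in the scene. Friction and masses are not known exactly. Their poses are not given: they have to be found in the camera images.
- selector: the feed gearbox: grey fixed housing, 140 mm high, a flat steel gate plate in its top. Origin: on the table below the gate's middle; x points from the near leg ends to the far ones, y to the left leg, z up. It reaches from -85 to +85 mm in x and -85 to +175 mm in y; on its deck (y over 75) lie small loose parts up to 18 mm high
- gate_middle (a point): middle of the gate, on the plate's upper face, axes as the selector's. Three parallel legs along x, at y = -26 (right), 0 and +26 mm (left), are joined at x = 0 by one cross-slot along y. Slots are 15 mm wide, the lever's shaft 10; the shaft's axis can go to x = +-20 mm at the leg ends, at plate height. Corners where cross-slot and legs meet are rounded
- knob (a point): centre of the lever's black upright knob, 30 mm in diameter, 50 long, with round ends, on a bare steel shaft 10 mm in diameter. It is 150 mm from the lever's pivot, which lies 60 mm above the table below the gate's middle: 210 mm above the table when upright. From upright it travels about 37 mm towards the leg ends and 47 mm sideways. Its z axis runs up along the lever
- shaft_at_gate (a point): point on the lever's axis 80 mm from the pivot, about at the height of the gate plate's upper face (140 mm): shows where in the gate the shaft is
- side_swing (a joint): lever's sideways angle: 0 upright in the middle leg, positive to +y of the selector (left leg about +0.31), negative to the right (about -0.31). Stiff by friction (about 2 N at the knob): it stays where it is left
- end_swing (a joint): lever's angle along the legs: 0 in the cross-slot, positive to +x of the selector (far leg ends about +0.24), negative to the near ends (about -0.24). It stays where it is left (about 2 N at the knob moves it). At the start the lever is in the near slot of the middle leg (-0.235 to -0.17), where it cannot go sideways
- setting_pin: the setting pin: fixed upright steel pin 40 mm high, 12 mm in diameter with a flat round head of 22 mm (top 180 mm above the table), on the gate plate just beyond the end of one of the four outer slots, in line with its leg, 60 mm from the cross-slot's middle line (x = +-60, y = +-26 mm of the selector). The three other such places carry flat steel plugs 12 mm across, 3 high. Origin: centre of its foot
- bracket: loose small U-shaped steel stamping 45 x 30 x 18 mm lying on the selector's deck; leave alone. Origin: underside centre
- collar: loose steel ring 34 mm across, 14 high, on the selector's deck; leave alone. Origin: underside centre
- wrench: loose open-ended wrench lying on the table; leave alone
- oil_bottle: loose white bottle 48 mm across, 120 high, on the table; leave alone. Origin: underside centre
- tape_roll: loose roll of clear tape lying flat on the table, 100 mm across, 30 high; leave alone. Origin: underside centre
- parts_cup: loose small aluminium bowl 70 mm across, 60 high, on the table; leave alone. Origin: underside centre
- die_block: loose dark steel block 60 x 50 x 35 mm on the table; leave alone. Origin: underside centre

How it is judged:
By the outcome, as a careful person would: the job done as asked, in the order asked, and still so for the second after the job is handed in, with the robot touching nothing.
It also fails if it takes over 56 s, if anything falls off the work surface, if the arm or the gripper's body presses on something with over 40 N, if the wrist force passes 120 N, or if a joint passes its speed limit or range.

## Robot

A 7-joint arm with a two-finger parallel gripper is mounted at the origin on the work surface. World frame = base frame: x ahead of the robot, y to its left, z up, the work surface at z = 0. Lengths are in m, angles in degrees, forces in N, time in s.
With the tool pointing down it reaches from about 0.35 to 0.775 m from the base axis. Payload 3.1 kg.
Tool frame: the origin (TCP) lies on the centre line of the jaws, within the pads' length; the fingertips stand 17 mm ahead of it and the grasp point (between the pads) lies 2 mm behind it (robot.tip_reach is the distance from the TCP to the fingertips, in m); z points along the fingers, y is the direction in which the jaws open and shut (so a half turn about z gives the same grasp; the last joint's range is limited). The gripper opens to 85 mm and grips with 20 to 120 N. Pads are 22 mm wide; open, the fingers measure 114 mm over their backs; the gripper's body (76 mm by 85 mm) begins 54 mm behind the grasp point. The pads swing forward as they close: fully open they stand 13 mm farther back than shut.
Start: joints at [-2.389, 17.813, 0.802, 86.603, -0.252, 75.585, -1.558], TCP at [0.55, 0, 0.248] pointing down, gripper open.
Joint ranges: [-154.91, 154.91], [-16.99, 109.72], [-72.82, 74.43], [7.12, 147.25], [-82.49, 262.49], [11.32, 116.49], [-174.64, 174.64]. Speed limits (degrees/s): [159.86, 159.86, 180, 180, 180, 180, 180].

## Interface

Orientations are given as [roll, pitch, yaw] about the fixed x, y, z axes, in that order (R = Rz(yaw) Ry(pitch) Rx(roll)).
In Python, from station import robot, fingers, vision, workorder, recognise gives the robot as it stands. Calls block until the motion is done:
- robot.move_to(position, orientation): joint-space move of the TCP to a pose.
- robot.line_to(position, orientation=None, velocity=0.15, f_stop=None): straight line of the TCP; orientation=None keeps the orientation; velocity is the mean speed in m/s. With f_stop (N) it stops when the force on the tool has changed by that much, and returns True; else False.
- robot.move_j(angles): joint-space move.
- fingers.gripper_to(opening, force=None): opening from 0.0 (shut) to 1.0 (fully open); force is the grip in N (None keeps the last); returns when the fingers have stopped.
- robot.pause(seconds).
- robot.inverse_kinematics(position, orientation): joint angles nearest the present ones, or None.
- vision.grab_frame(name): name is "scene" or "side" or "wrist"; returns the picture (480x640x3 uint8, red, green, blue); there is no depth.
- vision.calibration(name): a dict with "mtx" (3x3 intrinsics, pixels), "k1" (the pictures are not rectified: a ray, as slopes to the right and down, at radius r is drawn at 1 + k1 r^2 times it, then the intrinsics apply), "extrinsics" (4x4, takes a point from world to camera coordinates); the wrist camera has in their place "T_tool_cam" (4x4, takes a point from camera to tool coordinates, whose origin is the TCP and whose axes are the flange's). Camera axes: x right, y up, looking along -z (the intrinsics and any distortion apply to the point x, -y, -z); pixel columns grow to the right and rows downward; lengths in m; the calibration is good to about 2 mm. A picture is of the moment at which its call begins: read the wrist's pose just before it. calibration takes no time and is no camera call.
A pose or a line that the arm cannot do raises robot.PlanningError and nothing moves.
- workorder.close_job(): hands the job in, once; it reports no verdict.
Trained networks look in the newest picture that a camera, given by its name, has taken for a name from the list of things; names that differ only in an ending like _2 or _b are one class to them, and where a whole thing is asked for, a point or a joint stands for the part that bears it (a point fixed in the world has none). Each returns a list of dicts, best first, with "p" (0 to 1); they miss things now and then, are a little off and sometimes report something else, mostly with a low value. They report only what shows in the picture. A call takes as long as a camera call.
- recognise(label, camera): "rect" ([centre column, centre row, width, height] in pixels, round what is visible of it).
Readings, each from a call of its own:
- robot.current_time_s(): time.
- robot.current_joint_positions(): joint angles.
- robot.current_dq(): joint speeds.
- robot.current_joint_torque(): joint torques, N m.
- robot.current_tool_pos(): TCP position.
- robot.current_eef_rot(): TCP orientation.
- robot.current_contact_force(): force on the tool from outside, world axes, zero at the start.
- robot.current_torque(): the same for the moment, N m.
- robot.current_finger_gap(): opening from 0.0 (shut) to 1.0 (fully open).
Only numpy, scipy, OpenCV 4.12 (cv2) and the standard library are available. Lean on these libraries where they do the work, as an engineer would, in place of code of your own. Each camera call takes 0.05 s, during which the arm holds its last target.

## Working session

There is one attempt and no reset: what is moved stays moved. The work goes in short steps, each a Python script; the robot and the scene stay as the last script left them, time stands still between calls to the robot, and variables do not carry over. Pictures are saved under pics/ and viewed, and the job is handed in when it is done.

```bash
ls; mkdir -p pics; cat > h.py <<'E'
import numpy as np, cv2
from station import robot, fingers, vision, workorder, recognise
def save(im,n,crop=None,scale=1):
    if crop: c0,r0,c1,r1=crop; im=im[r0:r1,c0:c1]
    if scale!=1: im=cv2.resize(im,None,fx=scale,fy=scale,interpolation=cv2.INTER_CUBIC)
    cv2.imwrite('pics/'+n+'.png',cv2.cvtColor(im,cv2.COLOR_RGB2BGR))
def cam(name):
    c=vision.calibration(name); K=np.array(c['mtx']);k1=c['k1']
    if 'extrinsics' in c: T=np.array(c['extrinsics'])
    else: T=None
    return K,k1,T
def proj(name,P,T=None):
    K,k1,T0=cam(name); T=T0 if T is None else T
    P=np.atleast_2d(P); q=P@T[:3,:3].T+T[:3,3]
    s=np.c_[q[:,0]/-q[:,2],-q[:,1]/-q[:,2]]; r2=(s**2).sum(1,keepdims=True)
    s=s*(1+k1*r2); return s@K[:2,:2].T+K[:2,2]
def ray(name,uv,T=None):
    K,k1,T0=cam(name); T=T0 if T is None else T
    d=np.linalg.solve(K[:2,:2],np.array(uv,float)-K[:2,2]); s=d.copy()
    for _ in range(30): s=d/(1+k1*(s@s))
    v=T[:3,:3].T@np.array([s[0],-s[1],-1.]); o=-T[:3,:3].T@T[:3,3]
    return o,v/np.linalg.norm(v)
def atz(name,uv,z,T=None):
    o,v=ray(name,uv,T); return o+v*(z-o[2])/v[2]
def tri(rays):
    A=sum(np.eye(3)-np.outer(v,v) for o,v in rays); b=sum((np.eye(3)-np.outer(v,v))@o for o,v in rays)
    return np.linalg.solve(A,b)
E
python3 - <<'E'
from h import *
for n in ['scene','side','wrist']:
    im=vision.grab_frame(n); save(im,n+'0'); np.save(n+'0.npy',im)
    print(n,vision.calibration(n))
    if n!='wrist':
        for l in ['selector','knob','setting_pin','gate_middle','shaft_at_gate','bracket','collar']:
            print(l,[(np.round(d['rect']).tolist(),round(d['p'],2)) for d in recognise(l,n)[:2]])
print(robot.current_time_s(),robot.current_eef_rot())
E
```

```text
pics
scene {'mtx': array([[611.10324434,   0.        , 318.64969027],
       [  0.        , 611.10324434, 229.55239309],
       [  0.        ,   0.        ,   1.        ]]), 'k1': -0.006973374423743093, 'extrinsics': array([[-0.53302076,  0.84587415, -0.01964145,  0.22610871],
       [-0.48173572, -0.28431427,  0.8289126 ,  0.12816952],
       [ 0.6955714 ,  0.45128961,  0.5590332 , -1.69867712],
       [ 0.        ,  0.        ,  0.        ,  1.        ]])}
selector [([307.0, 232.0, 11.0, 56.0], 0.26)]
knob [([310.0, 230.0, 13.0, 52.0], 0.66), ([139.0, 246.0, 34.0, 32.0], 0.62)]
setting_pin [([289.0, 258.0, 12.0, 22.0], 0.71), ([310.0, 229.0, 16.0, 54.0], 0.2)]
gate_middle [([328.0, 277.0, 157.0, 143.0], 0.81), ([287.0, 259.0, 11.0, 21.0], 0.74)]
shaft_at_gate [([310.0, 231.0, 14.0, 54.0], 0.73)]
bracket [([373.0, 238.0, 24.0, 24.0], 0.76), ([309.0, 230.0, 16.0, 55.0], 0.38)]
collar [([459.0, 275.0, 73.0, 37.0], 0.73), ([371.0, 269.0, 20.0, 13.0], 0.52)]
side {'mtx': array([[469.30984329,   0.        , 317.66494703],
       [  0.        , 469.30984329, 234.2947294 ],
       [  0.   
[... 631 characters left out ...]
.71)]
bracket [([282.0, 278.0, 22.0, 14.0], 0.49), ([271.0, 215.0, 9.0, 17.0], 0.37)]
collar []
wrist {'mtx': array([[346.09567672,   0.        , 323.81555574],
       [  0.        , 346.09567672, 236.2597887 ],
       [  0.        ,   0.        ,   1.        ]]), 'k1': -0.06441301916824224, 'T_tool_cam': array([[-4.71122768e-04,  9.58024394e-01,  2.86686306e-01,
         7.45020198e-02],
       [ 9.99999870e-01,  3.96058470e-04,  3.19823544e-04,
        -1.08669264e-04],
       [ 1.92854217e-04,  2.86686420e-01, -9.58024457e-01,
        -1.26074510e-01],
       [ 0.00000000e+00,  0.00000000e+00,  0.00000000e+00,
         1.00000000e+00]])}
0.85 [1.79997097e+02 2.36045300e-03 9.00023662e+01]
```

View pics/scene0.png

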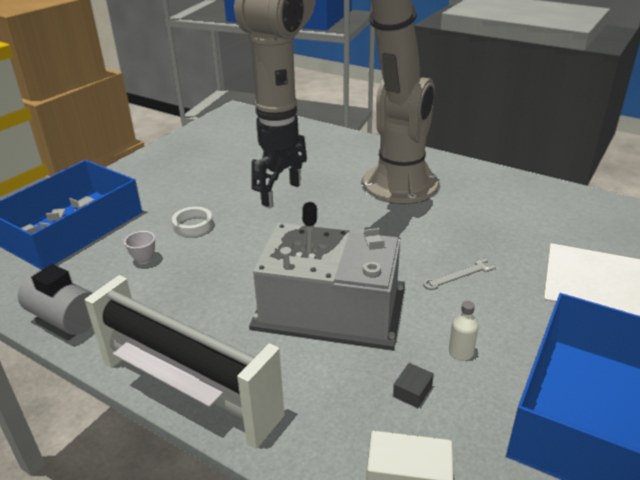

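View pics/side0.png

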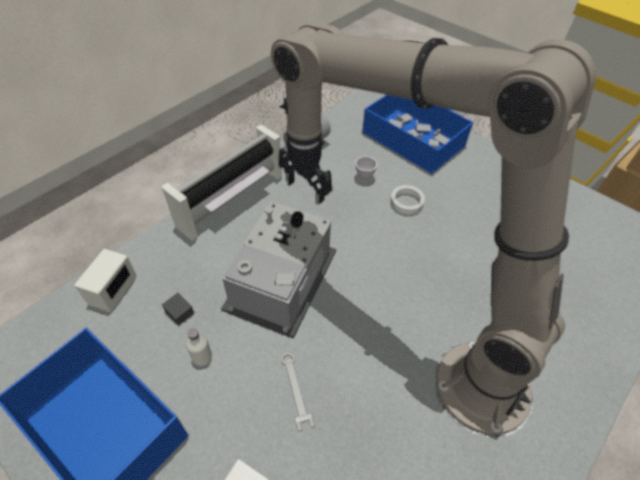

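View pics/wrist0.png

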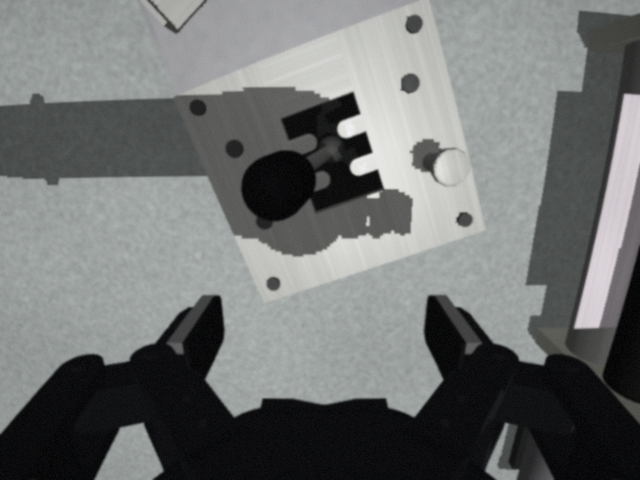

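```bash
python3 - <<'E'
from h import *
save(np.load('scene0.npy'),'scene0z',(240,180,440,330),4)
save(np.load('side0.npy'),'side0z',(200,180,350,300),5)
E
```

```text
(no output)
```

View pics/scene0z.png

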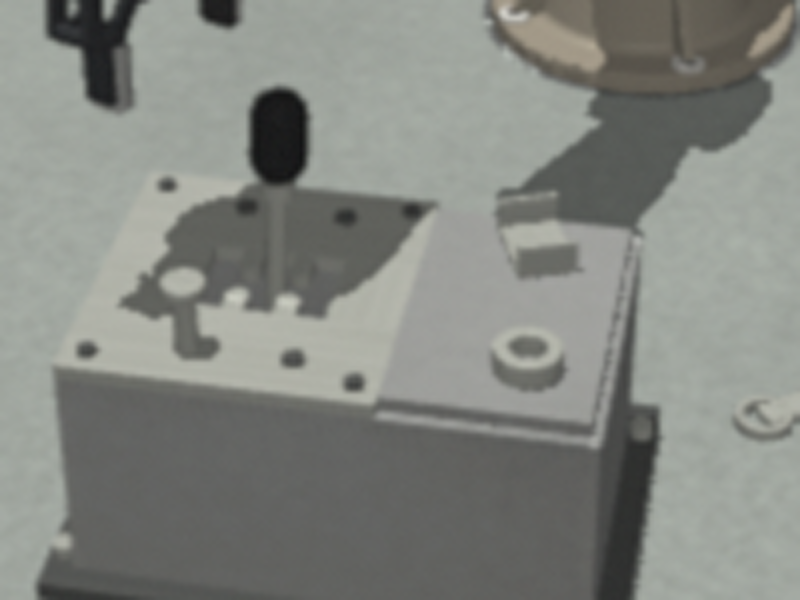

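View pics/side0z.png

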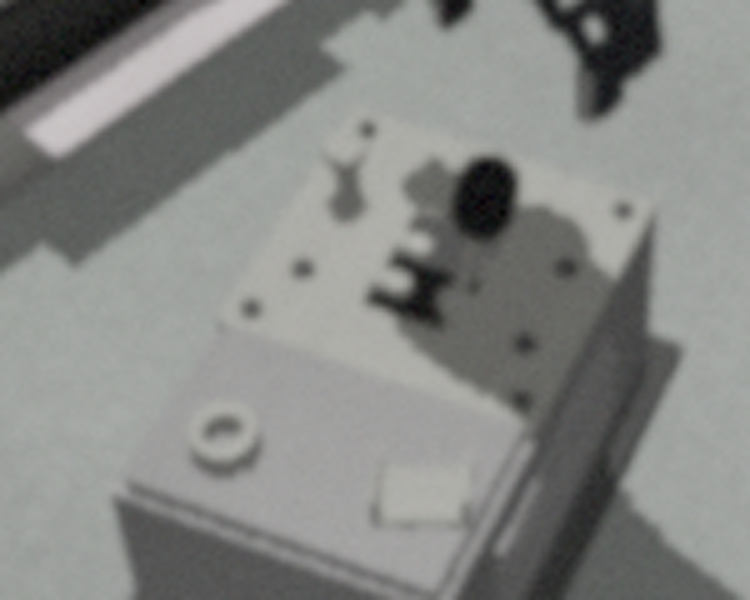

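The scene and side views show the lever upright sideways and leaning to the near side. In the wrist view, where image right is world +x, the pin head is at (450,167), beyond the far end of the gate leg on the side away from the deck. That makes it the far-right slot. I'll fit the pose numerically next.

```bash
python3 - <<'E'
from h import *
save(np.load('wrist0.npy'),'wrist0z',(170,0,500,310),1.9) if 0 else save(np.load('wrist0.npy'),'wrist0z',(170,0,500,310),1.9)
print(robot.tip_reach)
E
```

```text
0.017
```

View pics/wrist0z.png

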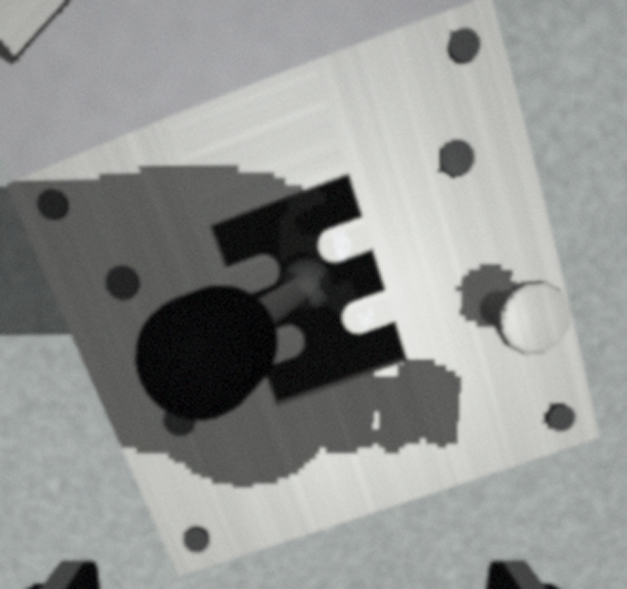

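```bash
cat > fit.py <<'E'
from h import *
from scipy.optimize import least_squares
from scipy.spatial.transform import Rotation as R
def Twrist(pos,rpy):
    X=np.array(vision.calibration('wrist')['T_tool_cam']); W=np.eye(4); W[:3,:3]=R.from_euler('xyz',rpy,degrees=True).as_matrix(); W[:3,3]=pos
    return np.linalg.inv(W@X)
E
cat > f1.py <<'E'
from fit import *
pos=robot.current_tool_pos(); rot=robot.current_eef_rot(); Tw=Twrist(pos,rot); print(pos)
z=lambda a:np.array(a)/1.9+[170,0]
L=27.5
W=[((60,26,143),z((456,158))),((-60,26,143),z((122,283))),
 ((-1,33.5,140),z((212,227))),((1,33.5,140),z((348,176))),((1,-33.5,140),z((405,357))),((-1,-33.5,140),z((277,401))),
 ((85,-85,140),z((598,436))),((-85,-85,140),z((182,574))),((60,-26,180),z((535,316))),((60,-26,140),z((497,300)))]
# scene zoom 4 off(240,180); side zoom 5 off(200,180)
sc=lambda a:np.array(a)/4+[240,180]; sd=lambda a:np.array(a)/5+[200,180]
S=[((60,26,143),sc((292,358))),((-60,26,143),sc((346,216))),((-60,-26,143),sc((247,207))),((60,-26,180),sc((183,281))),((85,-85,140),sc((55,367))),((-85,-85,140),sc((150,175)))]
D=[((60,26,143),sd((303,268))),((-60,26,143),sd((525,343))),((-60,-26,143),sd((567,267))),((60,-26,180),sd((346,155))),((-85,-85,140),sd((655,205)))]
def model(p,lst):
    c,s=np.cos(p[2]),np.sin(p[2]); out=[]
    for q,_ in lst:
        x,y,zz=np.array(q,float)
        if abs(x)==1: x=x*p[3]
        x/=1000;y/=1000;zz/=1000
        out.append([p[0]+c*x-s*y,p[1]+s*x+c*y,zz])
    return np.array(out)
def res(p,sets):
    o=[]
    for n,l,T in sets:
        o.append((proj(n,model(p,l),T)-np.array([u for _,u in l])).ravel())
    return np.concatenate(o)
for nm,sets in [('w',[('wrist',W,Tw)]),('s',[('scene',S,None)]),('d',[('side',D,None)]),('all',[('wrist',W,Tw),('scene',S,None),('side',D,None)])]:
    r=least_squares(res,[0.55,0.08,0.35,27.5],args=(sets,),loss='soft_l1')
    print(nm,np.round(r.x,4),np.degrees(r.x[2]),np.round(res(r.x,sets).reshape(-1,2),1).tolist())
p=r.x; np.save('pose.npy',p)
# knob: fit end,side with knob centre
c,s=np.cos(p[2]),np.sin(p[2]); Rz=np.array([[c,-s,0],[s,c,0],[0,0,1]])
def knob(e,sd): # direction
    v=np.array([np.tan(e),np.tan(sd),1]); v/=np.linalg.norm(v); return np.array([p[0],p[1],.06])+Rz@(v*.15)
ku=[sc((279,137)),sd((485,198))]
f=lambda q:np.concatenate([proj('scene',knob(*q))[0]-ku[0],proj('side',knob(*q))[0]-ku[1]])
r=least_squares(f,[-.2,0]);print('lever',r.x,r.fun,knob(*r.x))
E
python3 f1.py
```

```text
[5.50027926e-01 1.97118022e-05 2.48320976e-01]
w [ 0.5564  0.061   0.3465 24.4262] 19.851216515561692 [[0.3, -0.9], [-0.2, -0.2], [-0.8, -1.5], [-0.8, -1.9], [0.7, 1.4], [0.7, 2.0], [0.9, -0.7], [-1.1, 0.6], [0.6, 0.5], [-0.6, 3.2]]
s [ 0.558   0.0614  0.3457 27.5   ] 19.809257182885002 [[0.5, 0.0], [0.0, 0.1], [0.0, -0.3], [0.0, 0.3], [-0.6, 0.2], [-0.0, -0.6]]
d [ 0.5547  0.0603  0.3483 27.5   ] 19.95722823183266 [[-0.0, 0.4], [0.2, 0.3], [-0.0, 0.2], [-0.4, -1.4], [0.3, -0.2]]
all [ 0.5564  0.0609  0.3467 24.4292] 19.866712543873092 [[0.3, -0.8], [-0.2, -0.0], [-0.8, -1.3], [-0.8, -1.7], [0.7, 1.5], [0.7, 2.1], [1.0, -0.6], [-1.0, 0.7], [0.6, 0.6], [-0.6, 3.3], [0.8, -0.5], [0.2, -0.4], [0.2, -0.8], [0.3, -0.2], [-0.2, -0.3], [0.2, -1.0], [-0.7, 0.2], [-0.5, 0.1], [-0.7, 0.0], [-1.0, -1.6], [-0.3, -0.3]]
lever [-0.1959692  -0.00577499] [-0.13266634 -0.41280343 -0.23009482  0.16016363] [0.52921702 0.05015251 0.20712655]
```

The three views agree to within about 2 mm: selector at (0.556, 0.061), yaw 19.9°, pin at local (+60, -26), lever end_swing about -0.196. Next I'll check the IK, shut the fingers, and push stage 1, from the near leg into the cross-slot.

```bash
cat > m.py <<'E'
from fit import *
p=np.load('pose.npy'); yaw=np.degrees(p[2]); c,s=np.cos(p[2]),np.sin(p[2])
Rz=np.array([[c,-s,0],[s,c,0],[0,0,1]])
def W(x,y,z=210): return (np.array([p[0],p[1],0])+Rz@np.array([x,y,z])/1000).tolist()
def loc(P): return Rz.T@(np.array(P)-[p[0],p[1],0])*1000
def knob(e,sd):
    v=np.array([np.tan(e),np.tan(sd),1]); v/=np.linalg.norm(v); return np.array([p[0],p[1],.06])+Rz@(v*.15)
OX=[180,0,yaw]; OY=[180,0,yaw-90]
def st(): print('loc',np.round(loc(robot.current_tool_pos()),1),'F',np.round(robot.current_contact_force(),1),'t',robot.current_time_s())
def look(tag):
    for n in ['scene','side','wrist']:
        pos=robot.current_tool_pos(); rot=robot.current_eef_rot(); im=vision.grab_frame(n); np.save(f'{n}_{tag}.npy',im)
        if n=='scene': save(im,n+tag,(240,180,440,330),4)
        if n=='side': save(im,n+tag,(200,180,350,300),5)
        if n=='wrist': save(im,n+tag)
        r=recognise('knob',n)
        print(n,[(np.round(d['rect'],1).tolist(),round(d['p'],2)) for d in r[:2]])
E
python3 - <<'E'
from m import *
for q,o in [(W(-75,0),OX),(W(-26,0),OX),(W(0,60),OY),(W(0,-20),OY),(W(-60,-44),OX),(W(15,-44),OX)]:
    j=robot.inverse_kinematics(q,o); print(np.round(q,3),None if j is None else np.round(j,0))
E
```

```text
[0.486 0.035 0.21 ] [-14.  12.   9. 100.  -2.  68. -74.]
[0.532 0.052 0.21 ] [-15.  17.  10.  93.  -3.  70. -75.]
[0.536 0.117 0.21 ] [ -31.   20.   23.   91.   -8.   71. -167.]
[0.563 0.042 0.21 ] [ -25.   22.   26.   89.  -10.   72. -158.]
[ 0.515 -0.001  0.21 ] [-11.  15.  11.  96.  -3.  69. -69.]
[0.585 0.025 0.21 ] [-12.  23.  12.  85.  -5.  72. -70.]
```

```bash
sed -i 's/yaw-90\]/yaw+90]/' m.py; python3 - <<'E'
from m import *
fingers.gripper_to(0.0)
robot.move_to(W(-80,0,290),OX)
robot.line_to(W(-80,0,210),velocity=0.1); st()
print(robot.line_to(W(-26,0),velocity=0.05,f_stop=15)); st()
look('1')
E
```

```text
loc [-7.940e+01 -2.000e-01  2.106e+02] F [ 0.5 -1.1  0.3] t 3.7333
False
loc [-2.610e+01 -1.000e-01  2.099e+02] F [-0.6 -1.  -0.3] t 4.9667
scene [([304.8, 232.1, 17.8, 51.3], 0.79)]
side [([277.6, 269.1, 114.6, 137.6], 0.57)]
wrist [([328.2, 251.9, 79.7, 124.8], 0.57)]
```

View pics/wrist1.png

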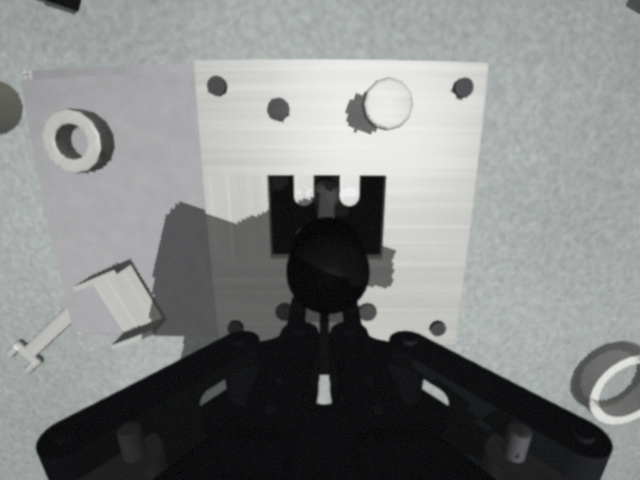

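View pics/scene1.png

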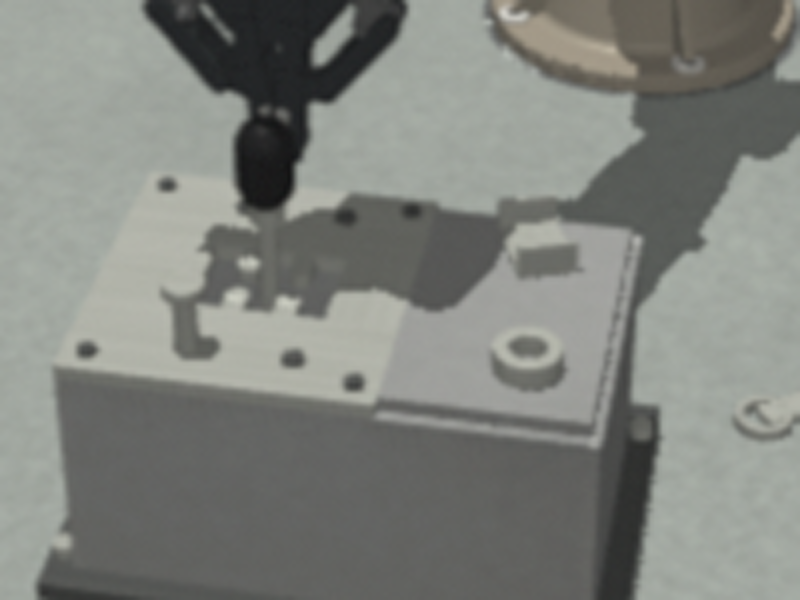

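View pics/side1.png

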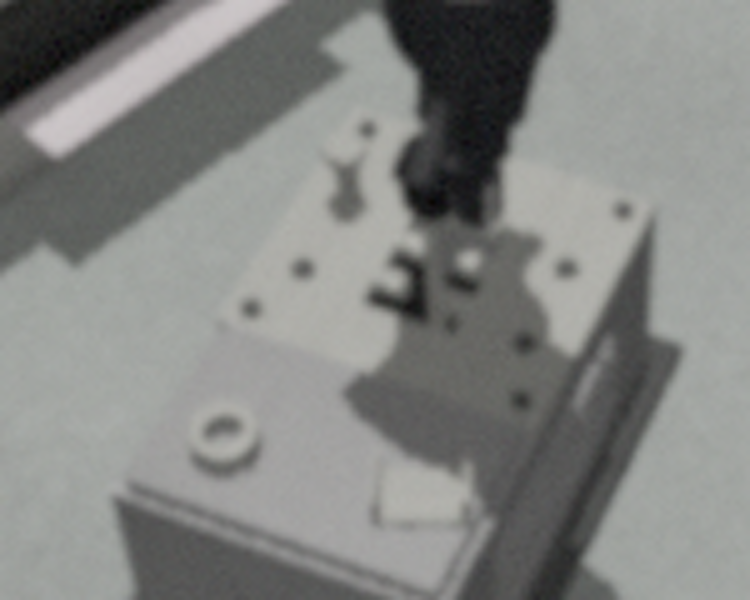

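The knob has moved up to about the cross-slot: zoomed scene view (265,162), wrist (328,266). The loose parts haven't moved. I'll compute the lever angle from these.

```bash
python3 - <<'E'
from m import *
Tw=Twrist(robot.current_tool_pos(),robot.current_eef_rot())
a=np.array([265,162])/4+[240,180]; b=np.array([328,266])
print(atz('scene',a,.21),loc(atz('scene',a,.21)), loc(atz('wrist',b,.21,Tw)))
for e in [-.05,-.03,0,.03,.05]: print(e,(proj('scene',knob(e,0))[0]-[240,180])*4,proj('wrist',knob(e,0),Tw)[0], proj('wrist',[np.array([p[0],p[1],.06])+Rz@(np.array([np.sin(e),0,np.cos(e)])*.08)],Tw)[0])
o=[proj('scene',[W(*q)])[0]*4-[960,720] for q in [(-26+11,0,193)]]; print(o)
E
```

```text
[0.55609965 0.05998669 0.21      ] [ -0.58240501  -0.73636794 210.        ] [ -2.49563758  -0.22911143 210.        ]
-0.05 [269.82251479 154.73354258] [327.37564751 277.62307222] [326.31823621 224.11642976]
-0.03 [268.38374615 157.87453974] [327.39808925 270.69930104] [326.3230851  221.49446757]
0 [266.21988007 162.81173367] [327.42940417 260.00505284] [326.32974368 217.50975754]
0.03 [264.05120795 168.01721288] [327.45768175 248.96984206] [326.33564467 213.46939281]
0.05 [262.60391475 171.63499206] [327.47472947 241.44174746] [326.33914764 210.74861286]
[array([274.38428283, 175.48051334])]
```

The lever is in the cross-slot, with the angle about 0 to -0.015 and ±0.03 allowed. I'll nudge it 1 mm, then push sideways to the right (stage 2).

```bash
python3 - <<'E'
from m import *
robot.line_to(W(-25,0),velocity=0.02,f_stop=15)
robot.line_to(W(-75,0),velocity=0.12)
robot.line_to(W(-75,0,285),velocity=0.15)
robot.move_to(W(-1,60,285),OY)
robot.line_to(W(-1,60,210),velocity=0.12); st()
print(robot.line_to(W(-1,-17.5),velocity=0.06,f_stop=12)); st()
look('2')
E
```

```text
loc [ -0.5  59.9 210.8] F [-0.6 -0.7  0.6] t 8.7667
False
loc [ -1.  -17.5 210.1] F [-1.1  0.8 -0.9] t 10.2083
scene [([285.6, 229.6, 23.1, 43.2], 0.87)]
side []
wrist [([326.9, 305.6, 18.1, 194.8], 0.71)]
```

View pics/scene2.png

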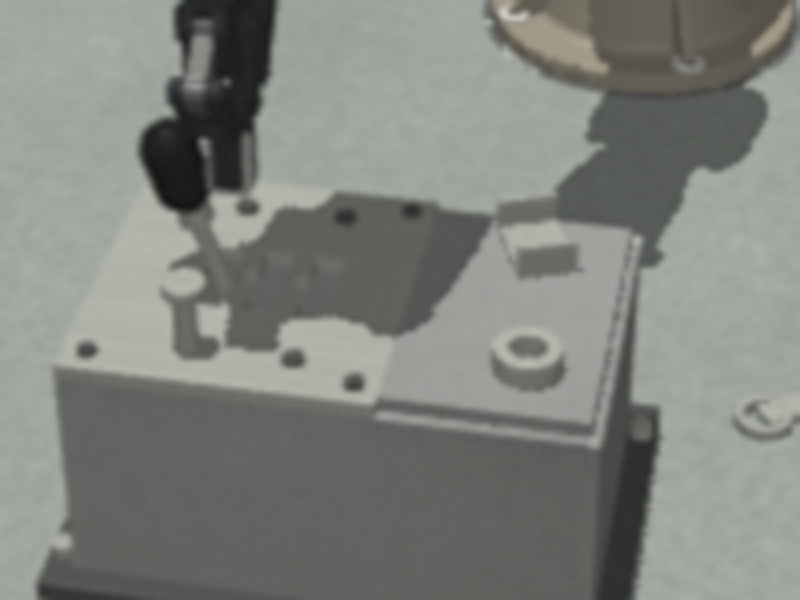

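View pics/side2.png

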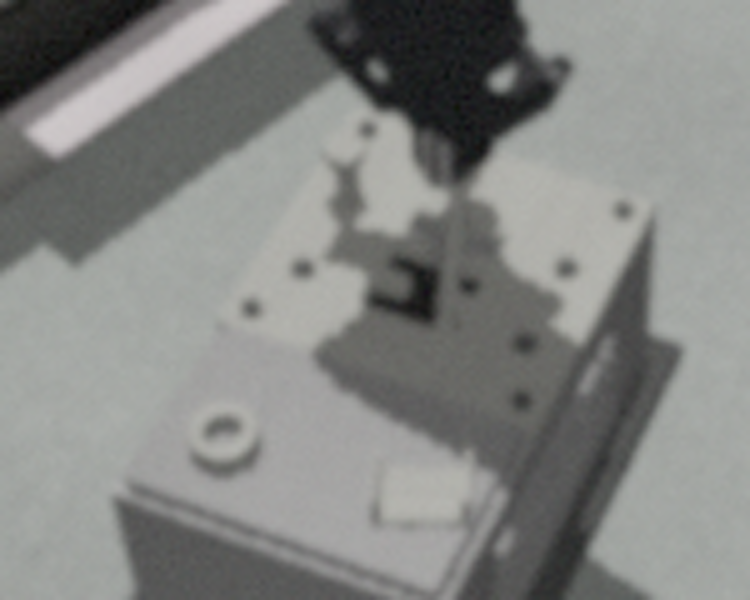

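```bash
python3 - <<'E'
from m import *
for e in [-.05,0,.05]:
  for sd in [-.34,-.3,-.26,]: print(e,sd,np.round((proj('scene',knob(e,sd))[0]-[240,180])*4,0))
E
```

```text
-0.05 -0.34 [170. 160.]
-0.05 -0.3 [181. 157.]
-0.05 -0.26 [193. 156.]
0 -0.34 [166. 167.]
0 -0.3 [177. 165.]
0 -0.26 [189. 163.]
0.05 -0.34 [162. 175.]
0.05 -0.3 [173. 173.]
0.05 -0.26 [185. 172.]
```

Knob centre in the zoomed scene view is about (176,166), which means end swing about 0 and side about -0.305. The lever is lined up with the right leg. Now stage 3: push it home.

```bash
python3 - <<'E'
from m import *
robot.line_to(W(-1,25),velocity=0.12)
robot.line_to(W(-1,25,290),velocity=0.15)
robot.move_to(W(-70,-45,290),OX)
robot.line_to(W(-70,-45,210),velocity=0.12); st()
print(robot.line_to(W(-5,-45),velocity=0.06,f_stop=15)); st()
print(robot.line_to(W(14,-44),velocity=0.03,f_stop=12)); st()
look('3')
E
```

```text
loc [-69.4 -45.2 210.7] F [-0.3  0.   0.1] t 13.7417
False
loc [ -8.3 -48.3 208.9] F [-4.9 -5.2  0.9] t 14.975
False
loc [  9.  -47.3 208. ] F [-6.3 -5.9 -0. ] t 15.7583
scene [([276.8, 233.9, 22.2, 19.8], 0.92), ([372.0, 270.2, 20.2, 14.9], 0.35)]
side [([283.6, 221.3, 15.1, 47.0], 0.52)]
wrist [([328.6, 252.2, 98.9, 77.8], 0.6)]
```

View pics/scene3.png

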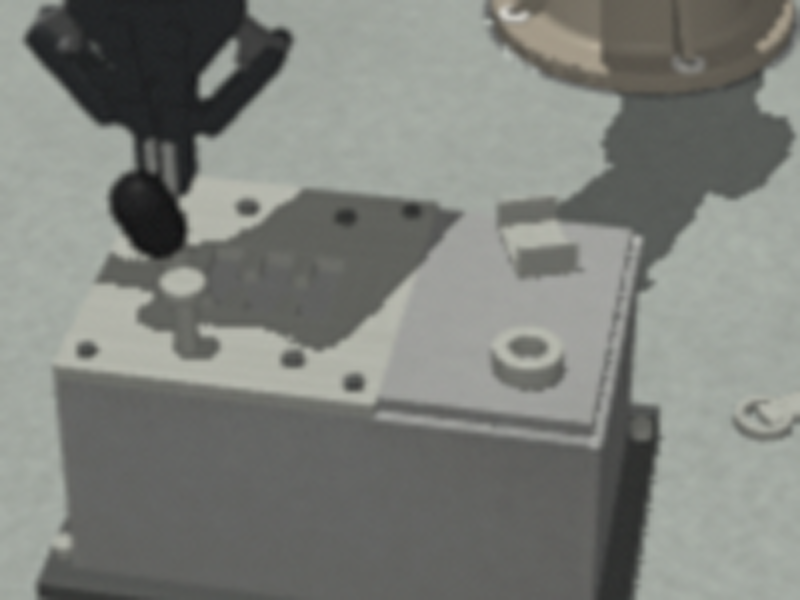

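View pics/wrist3.png

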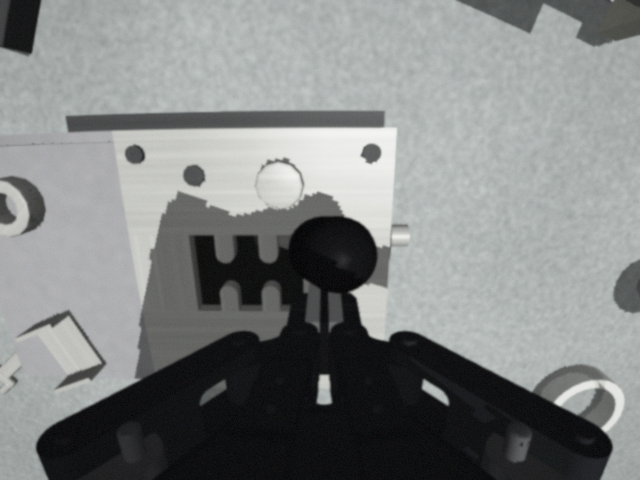

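```bash
python3 - <<'E'
from m import *
Tw=Twrist(robot.current_tool_pos(),robot.current_eef_rot())
for e in [.2,.225,.245,.265]:
  for sd in [-.34,-.31,-.28,]: print(e,sd,np.round((proj('scene',knob(e,sd))[0]-[240,180])*4,0),np.round((proj('side',knob(e,sd))[0]-[200,180])*5,0),np.round(proj('wrist',knob(e,sd),Tw)[0],0))
robot.pause(0.3); st()
E
```

```text
0.2 -0.34 [153. 204.] [417. 108.] [331. 268.]
0.2 -0.31 [161. 203.] [413. 112.] [321. 268.]
0.2 -0.28 [169. 202.] [409. 115.] [311. 269.]
0.225 -0.34 [151. 209.] [411. 107.] [331. 259.]
0.225 -0.31 [159. 208.] [406. 111.] [320. 260.]
0.225 -0.28 [168. 207.] [402. 115.] [310. 260.]
0.245 -0.34 [150. 213.] [406. 107.] [330. 253.]
0.245 -0.31 [158. 212.] [401. 110.] [320. 253.]
0.245 -0.28 [167. 212.] [397. 114.] [310. 253.]
0.265 -0.34 [149. 218.] [400. 106.] [329. 246.]
0.265 -0.31 [157. 217.] [396. 110.] [319. 246.]
0.265 -0.28 [165. 216.] [392. 114.] [309. 246.]
loc [  9.  -47.4 208. ] F [-7.2 -6.1  0.1] t 16.3583
```

View pics/side3.png

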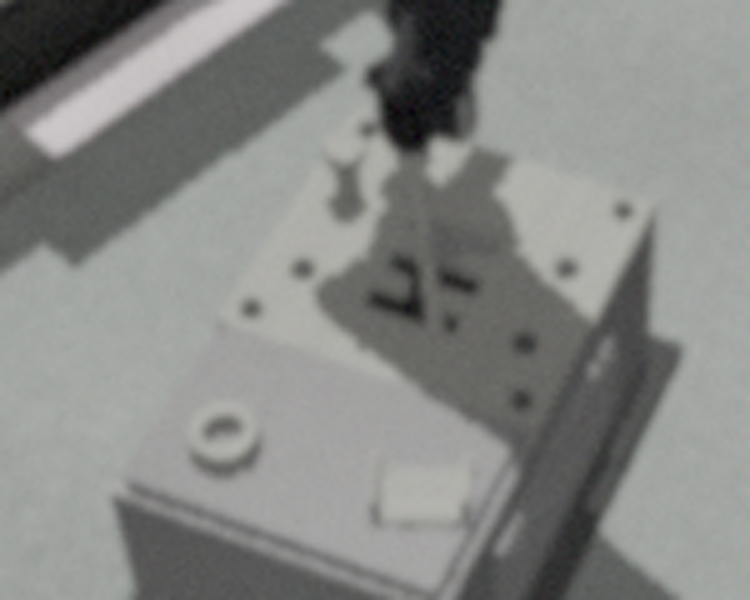

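Scene and wrist both put the lever at end about +0.245 and side about -0.34, against the outer wall of the right leg. It looks home. I'll push a little harder to confirm the hard stop, then draw clear and look again.

```bash
python3 - <<'E'
from m import *
print(robot.line_to(W(20,-46),velocity=0.03,f_stop=15)); st()
robot.pause(0.2); st()
robot.line_to(W(-60,-47),velocity=0.12)
robot.line_to(W(-60,-47,300),velocity=0.15)
robot.move_to(W(-75,-25,330),OX); robot.pause(0.3); st()
look('4')
E
```

```text
True
loc [  8.6 -48.1 207.3] F [-3.6 -0.7  4. ] t 16.625
loc [  8.4 -48.2 207.1] F [-3.3 -1.1  3.9] t 16.825
loc [-75.3 -25.4 328.8] F [ 0.3  0.4 -0.6] t 18.8833
scene [([279.2, 235.5, 21.1, 20.8], 0.59)]
side [([281.5, 219.4, 14.2, 54.7], 0.61)]
wrist [([345.9, 87.5, 87.4, 83.4], 0.64)]
```

View pics/scene4.png

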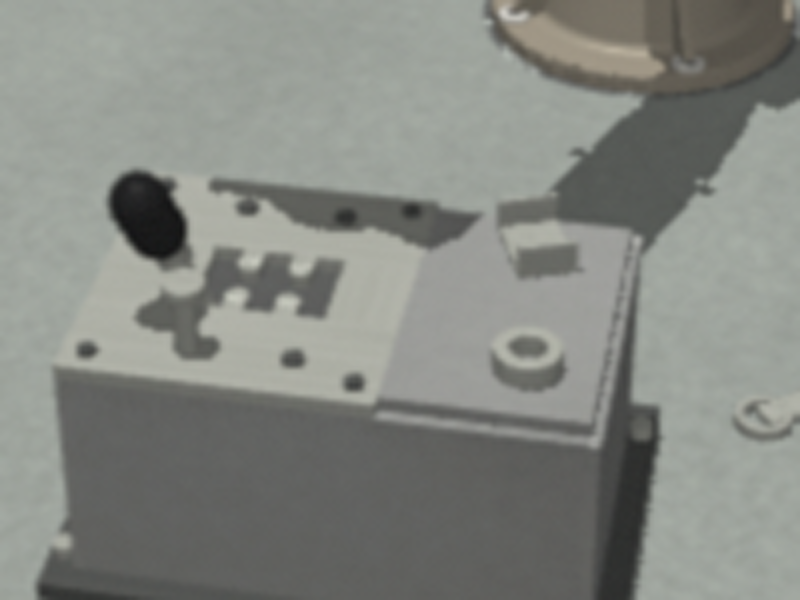

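View pics/wrist4.png

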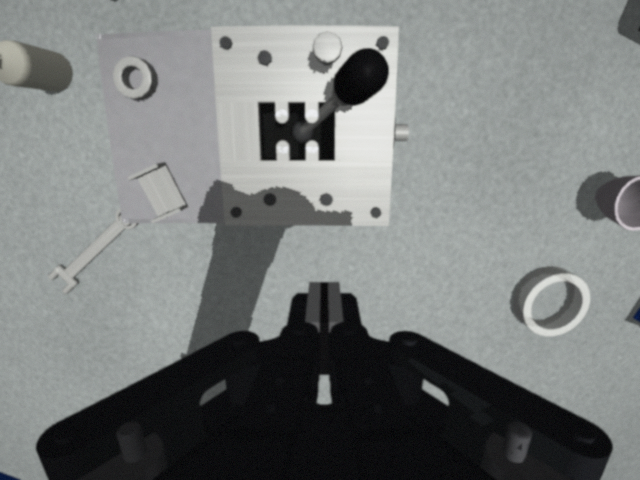

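View pics/side4.png

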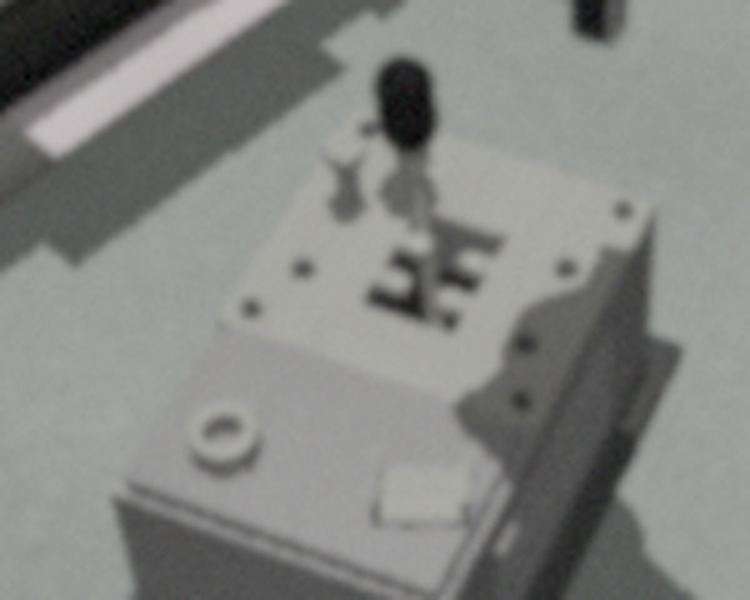

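```bash
python3 - <<'E'
from m import *
Tw=Twrist(robot.current_tool_pos(),robot.current_eef_rot())
def blob(n,box,T=None):
    im=np.load(n+'_4.npy').max(2); c0,r0,c1,r1=box
    m=(im[r0:r1,c0:c1]<50).astype(np.uint8); k,l,s,ce=cv2.connectedComponentsWithStats(m); i=1+s[1:,4].argmax(); print(n,s[i],ce[i]+[c0,r0]); return ce[i]+[c0,r0]
a=blob('scene',(262,218,292,250)); b=blob('side',(272,188,290,213)); w=blob('wrist',(330,45,393,108))
T=[('scene',a,None),('side',b,None),('wrist',w,Tw)]
for S in (T,T[:1],T[1:2],T[2:]):
    f=lambda q:np.concatenate([proj(n,knob(*q),t)[0]-u for n,u,t in S])
    r=least_squares(f,[.2,-.3]); print(r.x,np.round(r.fun,1), 80*np.tan(r.x))
st()
E
```

```text
scene [  6   6  18  21 260] [276.65       233.56153846]
side [  4   5  10  17 137] [280.75182482 200.66423358]
wrist [   4    4   54   56 2144] [360.14225746  76.97481343]
[ 0.25908697 -0.34359407] [ 0.4  0.6 -0.3  0.5  0.2  0.2] [ 21.20353113 -28.62286667]
[ 0.2463645  -0.35249871] [ 0. -0.] [ 20.11783732 -29.42901891]
[ 0.26616056 -0.36563238] [0. 0.] [ 21.81031831 -30.62775637]
[ 0.25985411 -0.34261559] [0. 0.] [ 21.26922702 -28.53459863]
loc [-75.  -25.1 329.8] F [-0.5  0.5 -0.6] t 19.1833
```

The fits put the shaft at x ≈ +20 to +21 mm (the full limit) and y ≈ -28.5 mm, within the slot play of the right leg. It stayed there untouched, and the gripper is clear.

```bash
python3 - <<'E'
from m import *
workorder.close_job(); print(robot.current_time_s())
E
```

```text
the job is handed in; nothing more can be done
the job is handed in; nothing more can be done
```

The lever is fully home in the far-right slot, the one with the setting pin beyond its end, and the job is handed in (last clock reading 19.2 s, limit 56 s). I used three pushes with shut fingers, all from outside the knob: near middle leg to cross-slot, sideways to the right leg, then along it to the end. After that I drew the gripper clear.

**Lever position:** With the gripper clear, the three cameras fitted together put the shaft at about x = +21 mm and y = -28.6 mm at the gate. That is end swing about +0.26 and side swing about -0.34. A last harder push tripped its 15 N stop without the lever moving on, so it is against the end.

**Loose things:** The bracket and collar look unmoved in the before and after pictures. I checked the wrench and the other table parts only by glance in the last wrist view, but the tool never went near them.

**Small disagreements:**
- **Side angle:** It is a little past the nominal -0.31 because the lever rests against the slot's outer wall, within its play.
- **Camera spread:** The single-camera fits differ by about 2 mm, in line with the calibration accuracy.
- **Last push:** The arm lagged its target by 3–5 mm under about 6–9 N, and slid about 3 mm sideways.

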